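# Shake the sensitizer jars and shut them away in the dark

### The arm

A 6-joint arm with a two-finger parallel gripper is mounted at the origin on the work surface. World frame = base frame: x ahead of the robot, y to its left, z up, the work surface at z = 0. Lengths are in m, angles in degrees, forces in N, time in s.
With the tool pointing down it reaches from about 0.35 to 0.875 m from the base axis. Payload 4.2 kg.
Tool frame: the origin (TCP) lies at the very end of the fingers, on their centre line; the grasp point (between the pads) lies 19 mm behind it; z points along the fingers, y is the line along which they close (so a half turn about z gives the same grasp; the last joint's range is limited). The gripper opens to 87 mm and grips with 3 to 60 N. Pads are 19 mm wide; open, the fingers measure 117 mm over their backs; the gripper's body (75 mm by 190 mm) begins 51 mm behind the grasp point.
Start: joints at [-53.136, 22.042, 0.453, 0, -68.411, -14.817], TCP at [0.235, -0.579, 0.223] pointing down, gripper open.
Joint ranges: [-179.83, 179.83], [-69.29, 118.12], [-61.27, 80.66], [-181.25, 117.63], [-171.15, -9.14], [-177.46, 177.46]. Speed limits (degrees/s): [159.86, 159.86, 180, 180, 180, 180].

### API

Orientations are given as a 3x3 rotation matrix whose columns are the frame's x, y, z axes.
In Python, from station import r gives the robot as it stands.
- The arm moves only by the tool jog_arm, never from a script. Its argument "plan" is text: rows parted by semicolons, each of 7 numbers parted by spaces: the shift along the tool's x, y, z normalised to -1 to 1, where 1 is 0.025 m, then the turn, a rotation vector about the tool's x, y, z normalised to -1 to 1, where 1 is 8 degrees, then the closure, from -1 (fully open) to 1 (shut). A call has exactly 10 rows; each row shifts and turns the commanded pose from where the row before left it, along the tool's axes as they then stand; what a row does not reach is not made up. A row lasts 1/10 s, in which the tool goes at most 50 mm and 8.59 degrees, less where a joint would pass 70% of its speed; a pose out of reach is approached as far as the arm can. A call with a number of a shift or a turn outside -1 to 1 is refused whole. A call with a gripper value outside its range is refused whole. The fingers move at their own pace and stop on an object; the grip force is fixed at half the most. Time passes only in rows, so rows that do not move let the fingers close, or fill a call up. It gives the time, the measured TCP pose, the force, the opening and the grip force at its end, in the units of the state.
- r.sense(): the state, without advancing time (a new reading comes with each control period).
- r.capture(name): name is "side" or "top" or "wrist"; returns (picture, depth): 480x640x3 uint8, red, green, blue; 480x640 float32, m along the optical axis (not along the pixel's ray), 0 where there is no reading.
- r.get_calibration(name): a dict with "mtx" (3x3 intrinsics, pixels), "distortion" ([k1, k2, p1, p2, k3] as OpenCV has them; the pictures are not rectified), "extrinsics" (4x4, takes a point from camera to world coordinates). Camera axes: x right, y up, looking along -z (the intrinsics and any distortion apply to the point x, -y, -z); pixel columns grow to the right and rows downward; lengths in m; the calibration is good to about 2 mm. A picture is of the moment at which its call begins: read the wrist's pose just before it. get_calibration takes no time and is no camera call; for the wrist camera it gives the pose at the moment of the call.
- r.finish_job(): hands the job in; it is judged then, once.
The state is a dict: "time_s": time; "joints": joint angles; "joint_velocities": joint speeds; "effort": joint torques, N m; "tcp_pos": TCP position; "ee_rot": TCP orientation; "wrist_force": force on the tool from outside, world axes, zero at the start; "moment": the same for the moment, N m; "gripper_width": opening from 0.0 (shut) to 1.0 (fully open); "gripper_force": force on a finger pad.
Only numpy, scipy, OpenCV 4.12 (cv2) and the standard library are available. Lean on these libraries where they do the work, as an engineer would, in place of code of your own. Each camera call takes 0.05 s, during which the arm holds its last target. There are 200 camera calls.

### The job

Shake each amber jar on the table, going from the tallest to the shortest: press it upright, centred on the touch mixer's sprung pad until the pad is fully down and keep it there for two seconds. Stand every shaken jar upright in the open kit drawer, and when all are in, push the drawer fully home and let go. There may be three or four jars; leave everything else on the table as it is.

Things in the scene. Friction and masses are not known exactly. Their poses are not given: they have to be found in the camera images.
- jar1: Tallest and widest of the amber sensitizer jars (may be absent): a squat straight-sided upright cylinder with a heavy base, 60 mm in diameter and 66 mm tall including its equally wide black cap, paper label round it; origin at the centre of its underside, z up. Weighs 0.06 to 0.34 kg. Stands on the table at the start.
- jar2: Second of the amber sensitizer jars (may be absent): a squat straight-sided upright cylinder with a heavy base, 54 mm in diameter and 58 mm tall including its equally wide black cap, paper label round it; origin at the centre of its underside, z up. Weighs 0.06 to 0.34 kg. Stands on the table at the start.
- jar3: Third of the amber sensitizer jars (may be absent): a squat straight-sided upright cylinder with a heavy base, 48 mm in diameter and 50 mm tall including its equally wide black cap, paper label round it; origin at the centre of its underside, z up. Weighs 0.06 to 0.34 kg. Stands on the table at the start.
- jar4: Smallest of the amber sensitizer jars (may be absent): a squat straight-sided upright cylinder with a heavy base, 42 mm in diameter and 42 mm tall including its equally wide black cap, paper label round it; origin at the centre of its underside, z up. Weighs 0.06 to 0.34 kg. Stands on the table at the start.
- pad_top (a point): Centre of the top face of the touch mixer's round black rubber pad (72 mm in diameter, 94 mm above the table when free), moves down with the pad. The mixer is a grey round housing 116 mm wide and 74 mm tall.
- pad (a joint): How far the mixer's sprung pad is pressed down, m: 0 free, 0.010 at its bottom stop (fully down). It needs about 3 N to start moving and 8 N to be fully down, more than any jar's own weight can do, and springs back. A jar gripped only near its top may tip in the fingers when pressed; one gripped near mid-height stays upright.
- drawer (a joint): How far the kit drawer is out, m: 0 is fully home, seated against its stop; up to 0.18 out. Slides with about 2.5 N of friction and stays where it is left; it opens towards the robot and is pushed home along drawer_floor's +x, into a fixed wooden cabinet 360 mm wide, 240 mm deep and 105 mm tall whose ceiling is 82 mm above the drawer floor, so every jar passes upright.
- drawer_floor (a point): Drawer floor (12.5 mm above the table), middle of its front edge, at the front panel's inner face; moves with the drawer. x points into the cabinet, y across, z up. Floor: x 0 to 199 mm, y -159 to 159 mm, inside 6 mm side and rear walls only 10 mm high. Front panel: 14 mm thick, rises 80 mm above the floor. With the drawer out by q only x = 0 to q is uncovered.
- drawer_handle (a point): Middle of the drawer's steel bar handle (110 mm long along y), 35 mm in front of the front panel's outer face (so 49 mm in front of drawer_floor) and 55 mm above the drawer floor; axes as drawer_floor.
- brush: Bystander: flat paintbrush 150 mm long lying on the table; origin at its middle.
- tape_roll: Bystander: cardboard roll 84 mm wide, 24 mm tall, lying on the cabinet; origin under its centre.
- brayer: Bystander: ink roller 80 mm wide with a handle, 120 mm long, 32 mm tall; origin under its roller.
Not all that is in view belongs to the job. What is shaped like the jar3 but green or purple is not meant.

How it is judged:
By the outcome, as a careful person would: the job done as asked, in the order asked, and still so for the second after the job is handed in, with the robot touching nothing.
Of jar1, jar2, jar3, jar4 only 3 to 4 are there at a start; the rules pass over those that are not, and their reading is None.
At some moment in a run one of jar1, jar2, jar3, jar4 may be knocked a few centimetres aside while the robot is not near it.
It also fails if it takes over 210 s, if anything falls off the work surface, if the arm or the gripper's body presses on something with over 40 N, if the wrist force passes 120 N, or if a joint passes its speed limit or range.

## Working session

There is one attempt and no reset: what is moved stays moved. The work goes in short steps, Python scripts to look and compute and a tool call to move; the robot and the scene stay as the last step left them, time stands still between calls to the robot, and variables do not carry over. Pictures are saved under pics/ and viewed, at most 14 in all, crops included, and the job is handed in when it is done.

Besides the shell and the picture viewer there is one more tool, called after "Emit:" as a command line: name --argument value ..., lists and objects as JSON in quotes. jog_arm: Moves the arm, as the interface text tells. Scaled input: -1 to 1 covers 0.025 m each way for a shift and 8 degrees each way for a turn. Its arguments: {"type":"object","properties":{"plan":{"type":"string"}},"required":["plan"]}

```bash
ls; mkdir -p pics
cat > h.py <<'E'
import numpy as np, cv2
from station import r
def px2w(cal,u,v,z):
    K=np.array(cal["mtx"]);d=np.array(cal["distortion"]);T=np.array(cal["extrinsics"])
    p=cv2.undistortPoints(np.array([[[u,v]]],float),K,d)[0,0]
    ray=T[:3,:3]@np.array([p[0],-p[1],-1.]);o=T[:3,3]
    return o+ray*(z-o[2])/ray[2]
def cloud(cal,dep):
    K=np.array(cal["mtx"]);d=np.array(cal["distortion"]);T=np.array(cal["extrinsics"])
    v,u=np.mgrid[0:480,0:640]
    p=cv2.undistortPoints(np.dstack([u,v]).reshape(-1,1,2).astype(float),K,d).reshape(480,640,2)
    P=np.dstack([p[...,0]*dep,-p[...,1]*dep,-dep])
    return P@T[:3,:3].T+T[:3,3]
def save(n,img): cv2.imwrite("pics/"+n,cv2.cvtColor(img,cv2.COLOR_RGB2BGR))
E
python3 - <<'E'
from h import *
s=r.sense();print({k:np.round(s[k],3) for k in("time_s","tcp_pos","ee_rot","gripper_width","wrist_force")})
for n in("top","side"):
    im,d=r.capture(n);save(n+"0.png",im);np.savez("pics/"+n+"0.npz",im=im,d=d)
    c=r.get_calibration(n);print(n,np.round(c["extrinsics"],3),np.round(c["mtx"],1))
E
```

```text
pics
{'time_s': np.float64(0.0), 'tcp_pos': array([ 0.234, -0.579,  0.221]), 'ee_rot': array([[-0.927, -0.375, -0.001],
       [-0.375,  0.927,  0.002],
       [ 0.   ,  0.002, -1.   ]]), 'gripper_width': np.float64(0.997), 'wrist_force': array([ 0.056,  0.359, -0.24 ])}
top [[-1.000e-03  9.840e-01 -1.780e-01  3.180e-01]
 [-1.000e+00  2.000e-03  1.800e-02 -6.000e-02]
 [ 1.900e-02  1.780e-01  9.840e-01  1.554e+00]
 [ 0.000e+00  0.000e+00  0.000e+00  1.000e+00]] [[594.    0.  319. ]
 [  0.  594.  237.7]
 [  0.    0.    1. ]]
side [[-0.991  0.104 -0.082  0.484]
 [-0.132 -0.766  0.63   0.506]
 [ 0.003  0.635  0.773  0.771]
 [ 0.     0.     0.     1.   ]] [[465.9   0.  318.5]
 [  0.  465.9 242.7]
 [  0.    0.    1. ]]
```

View pics/top0.png

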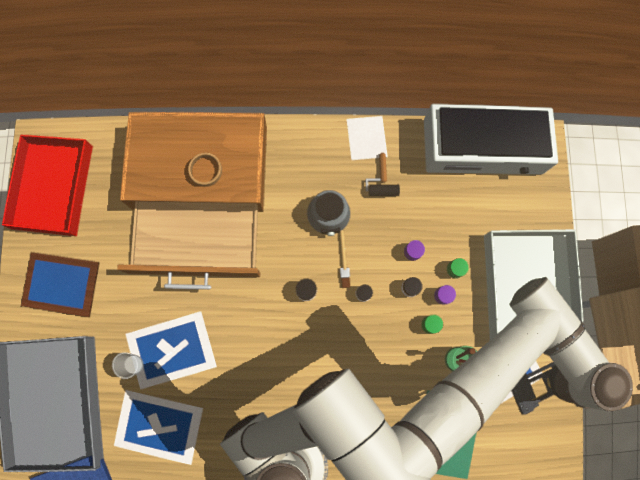

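View pics/side0.png

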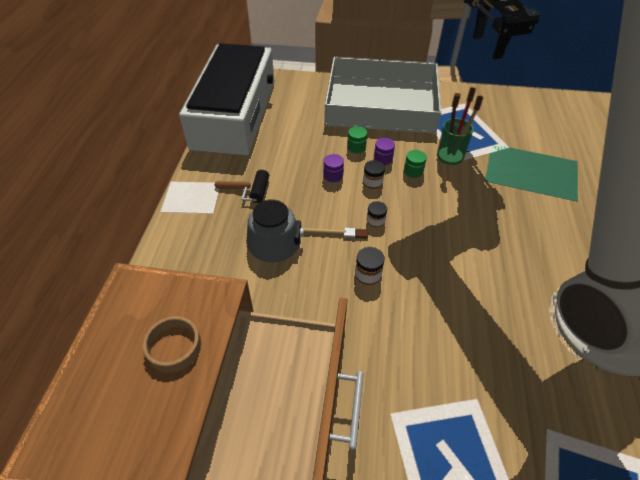

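The top view shows black caps at (306,289), (364,293) and (412,287), the mixer pad at (330,206), the drawer handle at (187,286) and the front panel along row 270. The side view shows the same three jars at (370,265), (377,213) and (374,174). Next I measure them.

Run:
```python
from h import *
z=np.load("pics/top0.npz");im,d=z["im"],z["d"];c=r.get_calibration("top");P=cloud(c,d)
hsv=cv2.cvtColor(im,cv2.COLOR_RGB2HSV)
for n,(u,v) in dict(A=(306,289),B=(364,293),C=(412,287),pad=(330,206)).items():
    h=np.nanmedian(P[v-2:v+3,u-2:u+3,2]);
    sub=np.zeros((480,640),bool);sub[v-25:v+26,u-25:u+26]=1
    m=sub&(abs(P[...,2]-h)<.006)&(im.max(2)<80)
    n_,l,st,ce=cv2.connectedComponentsWithStats(m.astype(np.uint8));k=l[v,u]
    cnt=cv2.findContours((l==k).astype(np.uint8),0,2)[0][0];(cu,cv_),rad=cv2.minEnclosingCircle(cnt)
    Q=P[l==k];W=px2w(c,*ce[k],h)
    print(n,"h",h.round(4),"ctr",np.round(W,4),"circ",np.round(px2w(c,cu,cv_,h),4),"diam(area)",2*np.sqrt(len(Q)/np.pi)*np.median(d[l==k])/594,"ext",np.ptp(Q,axis=0).round(3))
# panel & drawer
for n,(u,v) in dict(panelL=(122,269),panelR=(256,272),floor=(190,240),handle=(187,287),cabfrontL=(126,202),cabR=(260,204),hl=(167,288),hr=(209,288),table=(330,330)).items():
    print(n,P[v-1:v+2,u-1:u+2].reshape(-1,3).mean(0).round(3))
# profile along column 150 & 230
for col in(150,230):
    print([(v,*P[v,col].round(3)[[0,2]]) for v in range(255,284)])
```

```text
A h 0.0601 ctr [ 0.457  -0.0538  0.0601] circ [ 0.4569 -0.0535  0.0601] diam(area) 0.049030784674066345 ext [0.05  0.048 0.012]
B h 0.043 ctr [ 0.45   -0.2026  0.043 ] circ [ 0.4498 -0.2031  0.043 ] diam(area) 0.037369814037605684 ext [0.039 0.037 0.012]
C h 0.051 ctr [ 0.4654 -0.3254  0.051 ] circ [ 0.4648 -0.3258  0.051 ] diam(area) 0.04225952285741515 ext [0.042 0.043 0.012]
pad h 0.097 ctr [ 0.6631 -0.1122  0.097 ] circ [ 0.6644 -0.112   0.097 ] diam(area) 0.06614698184750065 ext [0.069 0.068 0.012]
panelL [0.502 0.411 0.086]
panelR [0.496 0.069 0.092]
floor [0.59  0.253 0.014]
handle [0.459 0.244 0.075]
cabfrontL [0.678 0.412 0.08 ]
cabR [0.671 0.062 0.085]
hl [0.46  0.304 0.038]
hr [0.459 0.191 0.056]
table [ 0.356 -0.117  0.001]
[(255, np.float64(0.549), np.float64(0.014)), (256, np.float64(0.547), np.float64(0.01)), (257, np.float64(0.544), np.float64(0.017)), (258, np.float64(0.541), np.float64(0.016)), (259, np.float64(0.538), np.float64(0.018)), (260, np.float64(0.536), np.float64(0.013)), (261, np.float64(0.534), np.float64(0.01)), (262, np.float64(0.531), np.float64(0.01
[... 1550 characters left out ...]
0.505), np.float64(0.099)), (269, np.float64(0.503), np.float64(0.098)), (270, np.float64(0.501), np.float64(0.093)), (271, np.float64(0.498), np.float64(0.095)), (272, np.float64(0.496), np.float64(0.094)), (273, np.float64(0.495), np.float64(0.074)), (274, np.float64(0.496), np.float64(0.048)), (275, np.float64(0.495), np.float64(0.037)), (276, np.float64(0.495), np.float64(0.013)), (277, np.float64(0.494), np.float64(0.0)), (278, np.float64(0.491), np.float64(0.0)), (279, np.float64(0.488), np.float64(0.001)), (280, np.float64(0.485), np.float64(0.003)), (281, np.float64(0.484), np.float64(-0.006)), (282, np.float64(0.481), np.float64(-0.004)), (283, np.float64(0.478), np.float64(0.001))]
```

Emit:
jog_arm --plan "0 0 -0.6 0 0 0.918 -1;0 0 -0.6 0 0 0.918 -1;0 0 -0.6 0 0 0.918 -1;-0.42 1 0 0 0 0 -1;-0.42 1 0 0 0 0 -1;-0.42 1 0 0 0 0 -1;-0.42 1 0 0 0 0 -1;-0.42 1 0 0 0 0 -1;-0.42 1 0 0 0 0 -1;-0.42 1 0 0 0 0 -1"

```text
time_s: 1.1
tcp_pos: [0.3081, -0.403, 0.2671]
ee_rot: [[-1.0, -0.0, -0.001], [-0.0, 1.0, 0.001], [0.001, 0.001, -1.0]]
wrist_force: [0.3, 0.4, 0.0]
gripper_width: 1.0
gripper_force: 0.0
```

Emit:
jog_arm --plan "-0.42 1 0 0 0 0 -1;-0.42 1 0 0 0 0 -1;-0.42 1 0 0 0 0 -1;-0.42 1 0 0 0 0 -1;-0.42 1 0 0 0 0 -1;-0.42 1 0 0 0 0 -1;-0.42 1 0 0 0 0 -1;-0.42 1 0 0 0 0 -1;-0.42 1 0 0 0 0 -1;-0.42 1 0 0 0 0 -1"

```text
time_s: 2.1
tcp_pos: [0.413, -0.1531, 0.2673]
ee_rot: [[-1.0, -0.0, -0.001], [-0.0, 1.0, 0.0], [0.001, 0.0, -1.0]]
wrist_force: [0.2, -0.8, -0.7]
gripper_width: 1.003
gripper_force: 0.0
```

```bash
cat >> h.py <<'E'
def to(x,y,z):
    s=r.sense();R=np.array(s["ee_rot"]);d=np.array([x,y,z])-s["tcp_pos"]
    print("t",round(float(s["time_s"]),2),"tcp",np.round(s["tcp_pos"],4),"yaw_y",np.degrees(np.arctan2(R[1,1],R[0,1])).round(2),"Rz",R[:,2].round(3),"units",np.round(R.T@d/.025,2),"F",np.round(s["wrist_force"],2),"w",np.round(s["gripper_width"],3))
def jars(P,im,hmax=.075,rng=None):
    """dark round caps standing above the table"""
    m=((im.max(2)<80)&(P[...,2]>.03)&(P[...,2]<hmax)&(P[...,0]>.25)&(P[...,0]<.64)).astype(np.uint8)
    n,l,st,ce=cv2.connectedComponentsWithStats(m)
    return [(np.median(P[l==k],0).round(3),int(st[k,4]),ce[k].round(1)) for k in range(1,n) if 60<st[k,4]<1500]
E
python3 - <<'E'
from h import *
to(.457,-.054,.15)
for n in("top","side"):
    im,d=r.capture(n);save(n+"1.png",im);P=cloud(r.get_calibration(n),d)
    print(n,jars(P,im))
im,d=r.capture("wrist");save("wrist1.png",im)
E
```

```text
t 2.1 tcp [ 0.413  -0.1531  0.2673] yaw_y 90.02 Rz [-0.001  0.    -1.   ] units [-1.76  3.96  4.69] F [ 0.18 -0.76 -0.65] w 1.003
top [(array([ 0.616, -0.098,  0.05 ]), 179, array([323.6, 227.1])), (array([0.498, 0.359, 0.052]), 87, array([145.8, 272.3])), (array([0.497, 0.248, 0.053]), 61, array([187.7, 273.3])), (array([ 0.465, -0.325,  0.051]), 252, array([411.6, 286.2]))]
side [(array([ 0.514, -0.77 ,  0.045]), 559, array([365.2,  65.3])), (array([ 0.513, -0.536,  0.045]), 649, array([359.3, 112.6])), (array([ 0.27 , -0.478,  0.066]), 89, array([457.5, 129.6])), (array([ 0.513, -0.432,  0.04 ]), 91, array([356.5, 139.1])), (array([ 0.282, -0.418,  0.056]), 319, array([452.5, 145.1])), (array([ 0.443, -0.394,  0.04 ]), 95, array([383.7, 151.1])), (array([ 0.462, -0.318,  0.048]), 322, array([374.1, 169.3])), (array([ 0.369, -0.357,  0.04 ]), 100, array([414.7, 164.1])), (array([ 0.559, -0.317,  0.04 ]), 88, array([332.6, 168.1])), (array([ 0.449, -0.196,  0.041]), 248, array([376.9, 209.7])), (array([ 0.622, -0.089,  0.052]), 494, array([288.6, 234.8])), (array([ 0.456, -0.043,  0.056]), 634, array([369.7, 261.4]))]
```

View pics/top1.png

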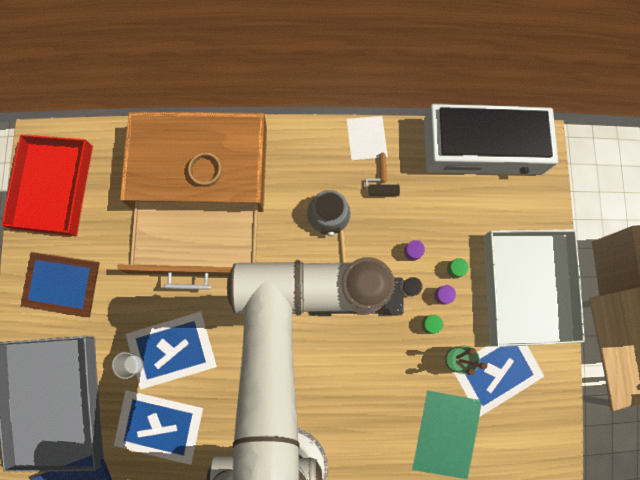

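The fourth-jar area is clear: there are only three jars (jar2, jar3, jar4). The arm, at (300,290), covers nothing else. Now I pick up jar2.

Emit:
jog_arm --plan "-0.352 0.792 0.8 0 0 0 -1;-0.352 0.792 0.8 0 0 0 -1;-0.352 0.792 0.8 0 0 0 -1;-0.352 0.792 0.8 0 0 0 -1;-0.352 0.792 0.8 0 0 0 -1;0 0 1 0 0 0 -1;0 0 1 0 0 0 -1;0 0 1 0 0 0 -1;0 0 1 0 0 0 -1;0 0 0.8 0 0 0 -1"

```text
time_s: 3.25
tcp_pos: [0.4561, -0.0562, 0.0461]
ee_rot: [[-1.0, 0.001, -0.002], [0.001, 1.0, -0.0], [0.002, -0.0, -1.0]]
wrist_force: [0.0, -0.5, -0.1]
gripper_width: 0.997
gripper_force: 0.0
```

Emit:
jog_arm --plan "0 0 0.8 0 0 0 -1;0 0 0.7 0 0 0 -1;0 0 0 0 0 0 1;0 0 0 0 0 0 1;0 0 0 0 0 0 1;0 0 0 0 0 0 1;0 0 0 0 0 0 1;0 0 0 0 0 0 1;0 0 0 0 0 0 1;0 0 0 0 0 0 1"

```text
time_s: 4.25
tcp_pos: [0.4576, -0.055, 0.0108]
ee_rot: [[-1.0, -0.001, 0.002], [-0.001, 1.0, 0.0], [-0.002, 0.0, -1.0]]
wrist_force: [-0.3, 0.5, 6.1]
gripper_width: 0.615
gripper_force: 30.0
```

Run:
```python
from h import *
to(.664,-.112,.125)
im,d=r.capture("side");save("side2.png",im[150:400,230:560])
```

```text
t 4.25 tcp [ 0.4576 -0.055   0.0108] yaw_y 90.03 Rz [ 0.002  0.    -1.   ] units [-8.26 -2.28 -4.55] F [-0.33  0.5   6.11] w 0.615
```

Emit:
jog_arm --plan "0 0 -0.9 0 0 0 1;0 0 -0.9 0 0 0 1;0 0 -0.9 0 0 0 1;0 0 -0.9 0 0 0 1;0 0 -0.9 0 0 0 1;0 0 -0.9 0 0 0 1;-0.9 -0.25 0 0 0 0 1;-0.9 -0.25 0 0 0 0 1;-0.9 -0.25 0 0 0 0 1;-0.9 -0.25 0 0 0 0 1"

```text
time_s: 5.3
tcp_pos: [0.5469, -0.0804, 0.1443]
ee_rot: [[-1.0, -0.0, -0.002], [-0.0, 1.0, 0.0], [0.002, 0.0, -1.0]]
wrist_force: [0.0, 0.4, -2.1]
gripper_width: 0.617
gripper_force: 30.0
```

Emit:
jog_arm --plan "-0.9 -0.25 0 0 0 0 1;-0.9 -0.25 0 0 0 0 1;-0.9 -0.25 0 0 0 0 1;-0.9 -0.25 0 0 0 0 1;-0.9 -0.25 0 0 0 0 1;-0.16 -0.03 0 0 0 0 1;0 0 0.5 0 0 0 1;0 0 0 0 0 0 1;0 0 0 0 0 0 1;0 0 0 0 0 0 1"

```text
time_s: 6.3
tcp_pos: [0.663, -0.1119, 0.1329]
ee_rot: [[-1.0, -0.001, -0.0], [-0.001, 1.0, -0.0], [0.0, -0.0, -1.0]]
wrist_force: [0.1, 0.4, -0.8]
gripper_width: 0.613
gripper_force: 30.0
```

Run:
```python
from h import *
to(.664,-.112,.105)
im,d=r.capture("side");save("side2.png",cv2.resize(im[130:300,200:400],None,fx=3,fy=3))
```

```text
t 6.3 tcp [ 0.663  -0.1119  0.1329] yaw_y 90.04 Rz [-0. -0. -1.] units [-0.04 -0.    1.11] F [ 0.13  0.39 -0.84] w 0.613
```

View pics/side2.png

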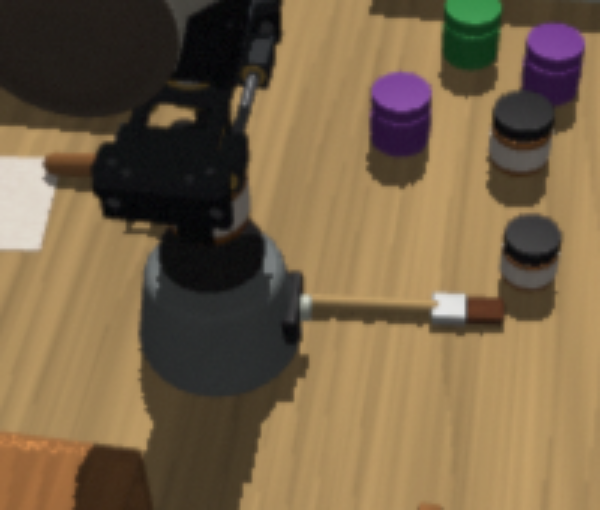

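Run:
```python
from h import *
for n in("top","side"):
    z=np.load(f"pics/{n}0.npz");c=r.get_calibration(n);P=cloud(c,z["d"])
    for lo,hi in((.085,.105),(.03,.079)):
        m=(abs(P[...,0]-.664)<.08)&(abs(P[...,1]+.112)<.08)&(P[...,2]>lo)&(P[...,2]<hi)
        k,l,st,ce=cv2.connectedComponentsWithStats(m.astype(np.uint8));i=1+st[1:,4].argmax();cnt=cv2.findContours((l==i).astype(np.uint8),0,2)[0][0]
        e=cv2.fitEllipse(cnt)
        Q=P[l==i];print(n,lo,st[i,4],"z",np.median(Q[:,2]),"box mid",(Q.min(0)+Q.max(0))[:2]/2,np.ptp(Q,axis=0)[:2],"ell",px2w(c,*e[0],.094)[:2])
```

```text
top 0.085 618 z 0.0956560842598676 box mid [ 0.66530835 -0.11259894] [0.07219901 0.07075656] ell [ 0.6647862  -0.11243745]
top 0.03 745 z 0.07019520572330418 box mid [ 0.65616525 -0.11234043] [0.11285122 0.10548166] ell [ 0.64948075 -0.11031552]
side 0.085 794 z 0.09286994115523928 box mid [ 0.6616555  -0.11195129] [0.07083549 0.07289367] ell [ 0.66089554 -0.10827119]
side 0.03 1469 z 0.061217154805289 box mid [ 0.65393215 -0.10398359] [0.11427587 0.09216001] ell [ 0.64566001 -0.06231648]
```

Emit:
jog_arm --plan "-0.04 0 0.28 0 0 0 1;0 0 0.28 0 0 0 1;0 0 0.28 0 0 0 1;0 0 0.28 0 0 0 1;0 0 0.06 0 0 0 1;0 0 0.06 0 0 0 1;0 0 0.06 0 0 0 1;0 0 0.06 0 0 0 1;0 0 0.06 0 0 0 1;0 0 0.06 0 0 0 1"

```text
time_s: 7.35
tcp_pos: [0.6643, -0.1122, 0.096]
ee_rot: [[-1.0, -0.0, -0.0], [-0.0, 1.0, -0.0], [0.0, -0.0, -1.0]]
wrist_force: [-3.6, 0.8, 5.0]
gripper_width: 0.612
gripper_force: 30.0
```

Emit:
jog_arm --plan "0 0 0.06 0 0 0 1;0 0 0.06 0 0 0 1;0 0 0 0 0 0 1;0 0 0 0 0 0 1;0 0 0 0 0 0 1;0 0 0 0 0 0 1;0 0 0 0 0 0 1;0 0 0 0 0 0 1;0 0 0 0 0 0 1;0 0 0 0 0 0 1"

```text
time_s: 8.35
tcp_pos: [0.6643, -0.1122, 0.0948]
ee_rot: [[-1.0, -0.001, 0.0], [-0.001, 1.0, -0.001], [-0.0, -0.001, -1.0]]
wrist_force: [-6.4, 3.0, 11.2]
gripper_width: 0.617
gripper_force: 30.0
```

Emit:
jog_arm --plan "0 0 0.04 0 0 0 1;0 0 0 0 0 0 1;0 0 0 0 0 0 1;0 0 0 0 0 0 1;0 0 0 0 0 0 1;0 0 0 0 0 0 1;0 0 0 0 0 0 1;0 0 0 0 0 0 1;0 0 0 0 0 0 1;0 0 0 0 0 0 1"

```text
time_s: 9.35
tcp_pos: [0.6644, -0.1122, 0.0948]
ee_rot: [[-1.0, -0.001, 0.001], [-0.001, 1.0, -0.001], [-0.001, -0.001, -1.0]]
wrist_force: [-8.7, 3.3, 15.1]
gripper_width: 0.618
gripper_force: 30.0
```

Emit:
jog_arm --plan "0 0 0 0 0 0 1;0 0 0 0 0 0 1;0 0 0 0 0 0 1;0 0 0 0 0 0 1;0 0 0 0 0 0 1;0 0 0 0 0 0 1;0 0 0 0 0 0 1;0 0 0 0 0 0 1;0 0 0 0 0 0 1;0 0 0 0 0 0 1"

```text
time_s: 10.35
tcp_pos: [0.6643, -0.1122, 0.0948]
ee_rot: [[-1.0, -0.001, 0.001], [-0.001, 1.0, -0.001], [-0.001, -0.001, -1.0]]
wrist_force: [-8.2, 3.4, 15.9]
gripper_width: 0.614
gripper_force: 30.0
```

Run:
```python
from h import *
to(.59,.146,.145)
im,d=r.capture("side");save("side3.png",cv2.resize(im[130:300,200:400],None,fx=3,fy=3))
```

```text
t 10.35 tcp [ 0.6643 -0.1122  0.0948] yaw_y 90.06 Rz [ 0.001 -0.001 -1.   ] units [ 2.96 10.33 -2.02] F [-8.23  3.42 15.88] w 0.614
```

View pics/side3.png

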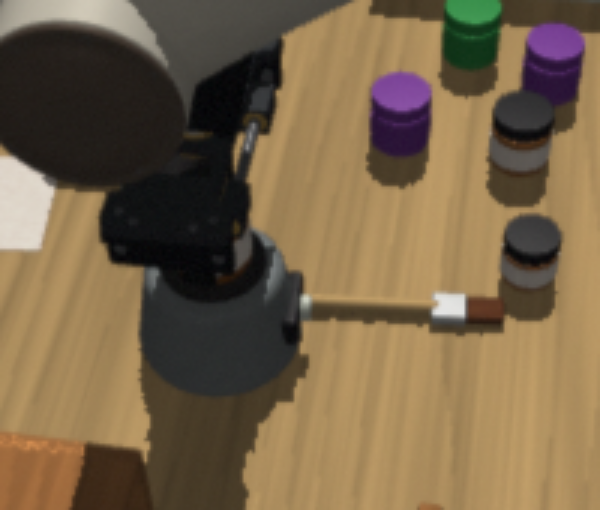

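Emit:
jog_arm --plan "0 0 0 0 0 0 1;0 0 0 0 0 0 1;0 0 0 0 0 0 1;0 0 -0.7 0 0 0 1;0 0 -0.7 0 0 0 1;0 0 -0.7 0 0 0 1;0 0 -0.7 0 0 0 1;0.97 0.9 0 0 0 0 1;0.97 0.9 0 0 0 0 1;0.97 0.9 0 0 0 0 1"

```text
time_s: 11.4
tcp_pos: [0.5914, -0.044, 0.1603]
ee_rot: [[-1.0, 0.001, 0.001], [0.001, 1.0, 0.001], [-0.001, 0.001, -1.0]]
wrist_force: [0.4, 0.2, -1.9]
gripper_width: 0.614
gripper_force: 30.0
```

Emit:
jog_arm --plan "0 0.95 0 0 0 0 1;0 0.95 0 0 0 0 1;0 0.95 0 0 0 0 1;0 0.95 0 0 0 0 1;0 0.95 0 0 0 0 1;0 0.95 0 0 0 0 1;0 0.95 0 0 0 0 1;0 0.95 0 0 0 0 1;0 0 0.7 0 0 0 1;0 0 0.7 0 0 0 1"

```text
time_s: 12.4
tcp_pos: [0.5925, 0.1468, 0.1255]
ee_rot: [[-1.0, -0.001, 0.002], [-0.001, 1.0, 0.002], [-0.002, 0.002, -1.0]]
wrist_force: [-0.2, -0.4, -1.9]
gripper_width: 0.616
gripper_force: 30.0
```

Run:
```python
from h import *
to(.592,.146,.0245)
for n in("top","side"):
    im,d=r.capture(n);P=cloud(r.get_calibration(n),d);print(n,jars(P,im))
save("side4.png",im)
```

```text
t 12.4 tcp [0.5925 0.1468 0.1255] yaw_y 90.08 Rz [ 0.002  0.002 -1.   ] units [ 0.03 -0.04  4.04] F [-0.19 -0.37 -1.87] w 0.616
top [(array([ 0.617, -0.096,  0.05 ]), 184, array([322.9, 226.5])), (array([0.497, 0.25 , 0.054]), 62, array([187.5, 273.3])), (array([ 0.451, -0.203,  0.043]), 179, array([363.9, 292.4])), (array([ 0.445, -0.31 ,  0.051]), 246, array([406.2, 293.7])), (array([0.301, 0.504, 0.061]), 288, array([ 84.1, 349.1]))]
side [(array([ 0.439, -0.771,  0.044]), 868, array([389.8,  69.3])), (array([ 0.456, -0.537,  0.045]), 832, array([382. , 114.3])), (array([ 0.513, -0.432,  0.04 ]), 91, array([356.7, 139.1])), (array([ 0.444, -0.394,  0.04 ]), 88, array([383.5, 151. ])), (array([ 0.559, -0.316,  0.039]), 92, array([332.6, 168.4])), (array([ 0.44 , -0.3  ,  0.048]), 303, array([383.7, 175.2]))]
```

View pics/side4.png

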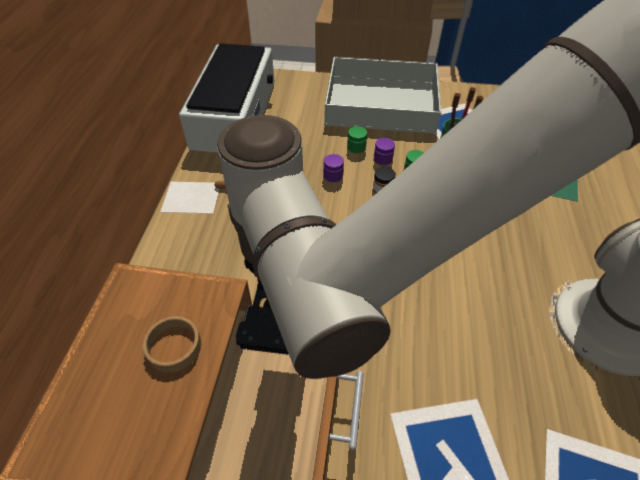

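The side view shows jar3 was knocked to about (0.444,-0.310). The gripper, at (270,320), is over the drawer. I lower jar2.

Emit:
jog_arm --plan "0 0 0.6 0 0 0 1;0 0 0.6 0 0 0 1;0 0 0.6 0 0 0 1;0 0 0.6 0 0 0 1;0 0 0.6 0 0 0 1;0 0 0.6 0 0 0 1;0 0 0.2 0 0 0 1;0 0 0.2 0 0 0 1;0 0 0.04 0 0 0 1;0 0 0 0 0 0 1"

```text
time_s: 13.5
tcp_pos: [0.5922, 0.1455, 0.0261]
ee_rot: [[-1.0, -0.0, 0.001], [-0.0, 1.0, 0.0], [-0.001, 0.0, -1.0]]
wrist_force: [-0.2, -0.5, -1.5]
gripper_width: 0.613
gripper_force: 30.0
```

Emit:
jog_arm --plan "0 0 0.05 0 0 0 1;0 0 0.06 0 0 0 1;0 0 0.02 0 0 0 1;0 0 0 0 0 0 1;0 0 0 0 0 0 -0.6;0 0 0 0 0 0 -0.6;0 0 0 0 0 0 -0.6;0 0 0 0 0 0 -0.6;0 0 0 0 0 0 -0.6;0 0 0 0 0 0 -0.6"

```text
time_s: 14.5
tcp_pos: [0.5917, 0.1453, 0.0222]
ee_rot: [[-1.0, -0.0, -0.0], [-0.0, 1.0, -0.0], [0.0, -0.0, -1.0]]
wrist_force: [0.1, 0.0, -0.0]
gripper_width: 0.8
gripper_force: 0.0
```

Emit:
jog_arm --plan "0 0 -0.3 0 0 0 -0.6;0 0 -0.5 0 0 0 -0.6;0 0 -0.9 0 0 0 -0.6;0 0 -1 0 0 0 -0.6;0 0 -1 0 0 0 -0.6;0 0 -1 0 0 0 -0.6;0 0 -1 0 0 0 -0.6;0 -1 0 0 0 0 -0.6;0 -1 0 0 0 0 -0.6;0 -1 0 0 0 0 -0.6"

```text
time_s: 15.5
tcp_pos: [0.5919, 0.0698, 0.1666]
ee_rot: [[-1.0, -0.001, 0.002], [-0.001, 1.0, 0.001], [-0.002, 0.001, -1.0]]
wrist_force: [0.4, -0.5, 0.4]
gripper_width: 0.802
gripper_force: 0.0
```

Emit:
jog_arm --plan "0.5 -1 0 0 0 0 -0.6;0.5 -1 0 0 0 0 -0.6;0.5 -1 0 0 0 0 -0.6;0.5 -1 0 0 0 0 -0.6;0.5 -1 0 0 0 0 -0.6;0.5 -1 0 0 0 0 -0.6;0.5 -1 0 0 0 0 -0.6;0.5 -1 0 0 0 0 -0.6;0.5 -1 0 0 0 0 -0.6;0.5 -1 0 0 0 0 -0.6"

```text
time_s: 16.5
tcp_pos: [0.4664, -0.1807, 0.1663]
ee_rot: [[-1.0, -0.001, 0.002], [-0.001, 1.0, -0.0], [-0.002, -0.0, -1.0]]
wrist_force: [-0.4, -0.7, -0.4]
gripper_width: 0.799
gripper_force: 0.0
```

Run:
```python
from h import *
to(.445,-.310,.006)
for n in("top","side"):
    im,d=r.capture(n);save(n+"5.png",im);c=r.get_calibration(n);P=cloud(c,d);J=jars(P,im)
    print(n,[j for j in J if -.35<j[0][1]<.4])
    for j in J:
        if abs(j[0][1]+.31)<.04 and abs(j[0][0]-.445)<.04: print("ctr",px2w(c,*j[2],.05))
# jar2 in drawer, top view
im,d=r.capture("top");P=cloud(r.get_calibration("top"),d)
m=(im.max(2)<80)&(abs(P[...,0]-.59)<.05)&(abs(P[...,1]-.146)<.05)&(P[...,2]>.05);print("jar2",m.sum(),np.median(P[m],0),np.ptp(P[m],axis=0))
```

```text
t 16.5 tcp [ 0.4664 -0.1807  0.1663] yaw_y 90.03 Rz [ 0.002 -0.    -1.   ] units [ 0.87 -5.17  6.41] F [-0.41 -0.72 -0.43] w 0.799
top [(array([ 0.616, -0.098,  0.049]), 184, array([323.7, 226.8])), (array([0.591, 0.145, 0.071]), 254, array([227.8, 235.9])), (array([0.498, 0.348, 0.053]), 72, array([149.4, 272.4])), (array([0.497, 0.249, 0.056]), 69, array([187.7, 273.2])), (array([0.495, 0.15 , 0.054]), 72, array([225.7, 274.1])), (array([ 0.437, -0.307,  0.051]), 198, array([404.9, 297.4])), (array([ 0.443, -0.203,  0.044]), 104, array([363.8, 295.1]))]
ctr [ 0.43629643 -0.30701592  0.05      ]
side [(array([ 0.561, -0.316,  0.04 ]), 87, array([332.1, 168.3])), (array([ 0.431, -0.29 ,  0.047]), 148, array([387.4, 179.2])), (array([ 0.449, -0.198,  0.04 ]), 257, array([377.1, 209.3])), (array([ 0.622, -0.089,  0.052]), 487, array([288.6, 234.8])), (array([0.589, 0.152, 0.069]), 884, array([283.1, 341.4])), (array([0.462, 0.254, 0.071]), 770, array([352. , 410.8]))]
ctr [ 0.43090232 -0.2859049   0.05      ]
jar2 326 [0.59078866 0.14417241 0.07149898] [0.05021855 0.04942177 0.02656824]
```

View pics/side5.png

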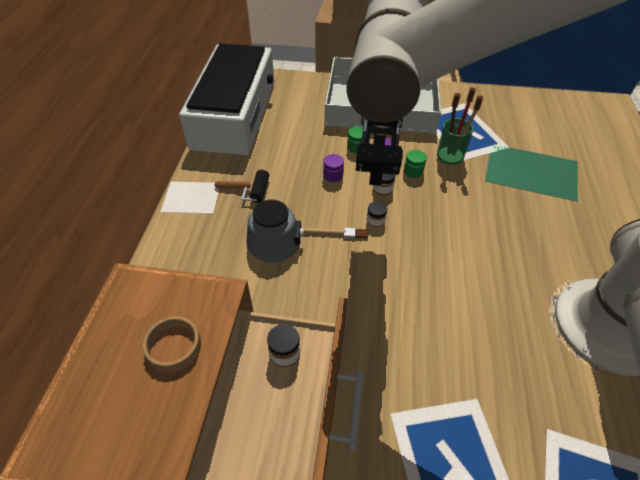

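The side view shows jar2 standing in the drawer at (283,341). jar3 is partly hidden by the gripper, so I check it with the wrist camera.

Run:
```python
from h import *
c=r.get_calibration("wrist");im,d=r.capture("wrist");P=cloud(c,d);save("wrist5.png",im);print(np.round(c["extrinsics"],3))
for j in jars(P,im): print(j,px2w(c,*j[2],.047).round(4))
hsv=cv2.cvtColor(im,cv2.COLOR_RGB2HSV)
```

```text
[[ 0.002 -0.97  -0.244  0.4  ]
 [ 1.     0.001  0.001 -0.18 ]
 [-0.001 -0.244  0.97   0.329]
 [ 0.     0.     0.     1.   ]]
(array([ 0.371, -0.357,  0.043]), 962, array([68.6, 99.6])) [ 0.3708 -0.3554  0.047 ]
(array([ 0.435, -0.288,  0.046]), 545, array([172.3, 192. ])) [ 0.4353 -0.2895  0.047 ]
(array([ 0.441, -0.392,  0.043]), 808, array([ 36.3, 199.1])) [ 0.4405 -0.3906  0.047 ]
(array([ 0.497, -0.433,  0.032]), 77, array([  9. , 266.2])) [ 0.4927 -0.4212  0.047 ]
```

View pics/wrist5.png

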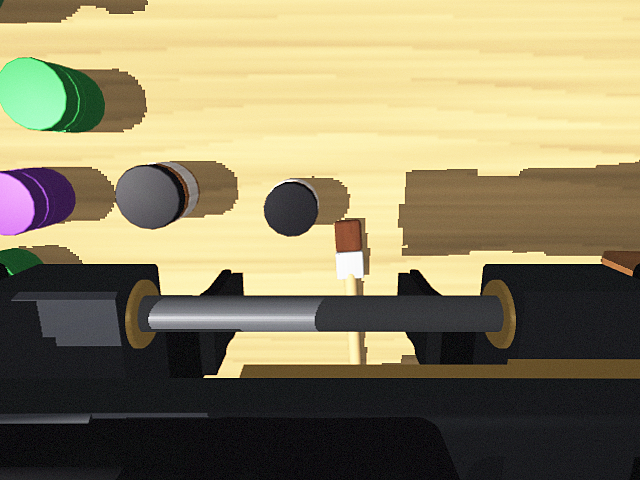

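The wrist view shows jar3's cap centred at about (148,196), jar4's cap at about (291,208) and the brush tip at about (348,235).

Run:
```python
from h import *
c=r.get_calibration("wrist")
print("j3",px2w(c,148,196,.05),"j4",px2w(c,291,208,.042),"brush",px2w(c,335,220,.01),px2w(c,362,220,.01),"purple",px2w(c,33,202,.05))
```

```text
j3 [ 0.4385192  -0.30576774  0.05      ] j4 [ 0.44876413 -0.20176337  0.042     ] brush [ 0.46450229 -0.16696668  0.01      ] [ 0.46450978 -0.14396638  0.01      ] purple [ 0.4429775  -0.39049101  0.05      ]
```

Emit:
jog_arm --plan "0.22 -1 0.4 0 0 0 -0.6;0.22 -1 0.4 0 0 0 -0.6;0.22 -1 0.4 0 0 0 -0.6;0.22 -1 0.4 0 0 0 -0.6;0.22 -1 0.4 0 0 0 -0.6;0 0 0 0 0 0 -0.6;0 0 0.8 0 0 0 -0.6;0 0 0.8 0 0 0 -0.6;0 0 0.8 0 0 0 -0.6;0 0 0.8 0 0 0 -0.6"

```text
time_s: 17.7
tcp_pos: [0.4407, -0.3037, 0.0349]
ee_rot: [[-1.0, -0.002, 0.002], [-0.002, 1.0, -0.001], [-0.002, -0.001, -1.0]]
wrist_force: [0.2, -0.5, 0.5]
gripper_width: 0.8
gripper_force: 0.0
```

Emit:
jog_arm --plan "0 0 0.7 0 0 0 -0.6;0 0 0.5 0 0 0 -0.6;0 0 0 0 0 0 -0.6;0 0 0 0 0 0 1;0 0 0 0 0 0 1;0 0 0 0 0 0 1;0 0 0 0 0 0 1;0 0 0 0 0 0 1;0 0 0 0 0 0 1;0 0 0 0 0 0 1"

```text
time_s: 18.7
tcp_pos: [0.44, -0.3051, 0.0058]
ee_rot: [[-1.0, -0.001, 0.002], [-0.001, 1.0, -0.001], [-0.002, -0.001, -1.0]]
wrist_force: [-0.0, -0.3, 5.6]
gripper_width: 0.544
gripper_force: 30.0
```

Run:
```python
from h import *
to(.664,-.112,.13)
```

```text
t 18.7 tcp [ 0.44   -0.3051  0.0058] yaw_y 90.03 Rz [ 0.002 -0.001 -1.   ] units [-8.97  7.71 -4.96] F [-0.03 -0.27  5.62] w 0.544
```

Emit:
jog_arm --plan "0 0 -0.9 0 0 0 1;0 0 -0.9 0 0 0 1;0 0 -0.9 0 0 0 1;0 0 -0.9 0 0 0 1;0 0 -0.9 0 0 0 1;0 0 -0.9 0 0 0 1;-0.9 0.772 0 0 0 0 1;-0.9 0.772 0 0 0 0 1;-0.9 0.772 0 0 0 0 1;-0.9 0.772 0 0 0 0 1"

```text
time_s: 19.7
tcp_pos: [0.5292, -0.2265, 0.1392]
ee_rot: [[-1.0, 0.001, -0.001], [0.001, 1.0, 0.001], [0.001, 0.001, -1.0]]
wrist_force: [-0.1, -0.5, -1.1]
gripper_width: 0.54
gripper_force: 30.0
```

Emit:
jog_arm --plan "-0.9 0.772 0 0 0 0 1;-0.9 0.772 0 0 0 0 1;-0.9 0.772 0 0 0 0 1;-0.9 0.772 0 0 0 0 1;-0.9 0.772 0 0 0 0 1;-0.9 0.772 0 0 0 0 1;0 0 0.4 0 0 0 1;0 0 0.4 0 0 0 1;0 0 0 0 0 0 1;0 0 0 0 0 0 1"

```text
time_s: 20.7
tcp_pos: [0.6631, -0.1125, 0.1191]
ee_rot: [[-1.0, 0.001, -0.002], [0.001, 1.0, -0.0], [0.002, -0.0, -1.0]]
wrist_force: [-0.1, 0.8, -0.7]
gripper_width: 0.546
gripper_force: 30.0
```

Run:
```python
from h import *
to(.665,-.112,.102)
im,d=r.capture("side");save("side6.png",cv2.resize(im[130:300,200:400],None,fx=3,fy=3))
```

```text
t 20.7 tcp [ 0.6631 -0.1125  0.1191] yaw_y 89.96 Rz [-0.002 -0.    -1.   ] units [-0.08  0.02  0.68] F [-0.12  0.76 -0.74] w 0.546
```

View pics/side6.png

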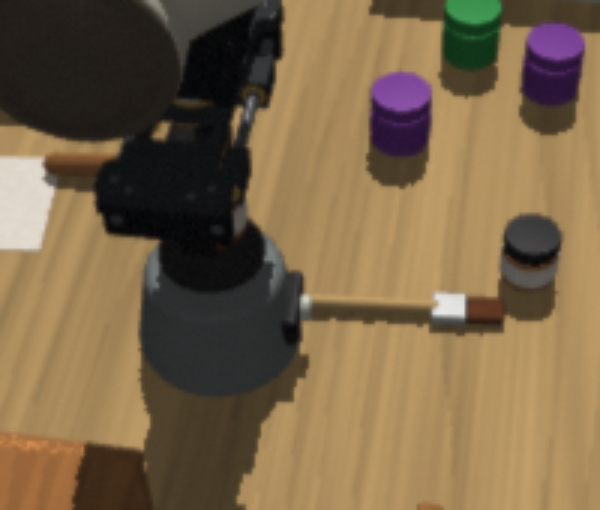

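jar3 hangs over the pad at (210,240), and jar4 is unmoved at (530,250). I press.

Emit:
jog_arm --plan "-0.06 0 0.23 0 0 0 1;0 0 0.23 0 0 0 1;0 0 0.22 0 0 0 1;0 0 0.07 0 0 0 1;0 0 0.07 0 0 0 1;0 0 0.07 0 0 0 1;0 0 0.07 0 0 0 1;0 0 0.07 0 0 0 1;0 0 0.07 0 0 0 1;0 0 0.07 0 0 0 1"

```text
time_s: 21.75
tcp_pos: [0.6656, -0.1118, 0.0911]
ee_rot: [[-1.0, -0.0, 0.0], [-0.0, 1.0, -0.0], [-0.0, -0.0, -1.0]]
wrist_force: [-3.5, 1.2, 5.4]
gripper_width: 0.549
gripper_force: 30.0
```

Emit:
jog_arm --plan "0 0 0.06 0 0 0 1;0 0 0.06 0 0 0 1;0 0 0.03 0 0 0 1;0 0 0 0 0 0 1;0 0 0 0 0 0 1;0 0 0 0 0 0 1;0 0 0 0 0 0 1;0 0 0 0 0 0 1;0 0 0 0 0 0 1;0 0 0 0 0 0 1"

```text
time_s: 22.75
tcp_pos: [0.6657, -0.1118, 0.0897]
ee_rot: [[-1.0, -0.001, 0.001], [-0.001, 1.0, -0.001], [-0.001, -0.001, -1.0]]
wrist_force: [-6.6, 2.0, 14.2]
gripper_width: 0.547
gripper_force: 30.0
```

Emit:
jog_arm --plan "0 0 0 0 0 0 1;0 0 0 0 0 0 1;0 0 0 0 0 0 1;0 0 0 0 0 0 1;0 0 0 0 0 0 1;0 0 0 0 0 0 1;0 0 0 0 0 0 1;0 0 0 0 0 0 1;0 0 0 0 0 0 1;0 0 0 0 0 0 1"

```text
time_s: 23.75
tcp_pos: [0.6657, -0.1118, 0.0897]
ee_rot: [[-1.0, -0.001, 0.001], [-0.001, 1.0, -0.001], [-0.001, -0.001, -1.0]]
wrist_force: [-7.1, 2.2, 12.9]
gripper_width: 0.544
gripper_force: 30.0
```

Emit:
jog_arm --plan "0 0 0 0 0 0 1;0 0 0 0 0 0 1;0 0 0 0 0 0 1;0 0 0 0 0 0 1;0 0 0 0 0 0 1;0 0 0 0 0 0 1;0 0 0 0 0 0 1;0 0 -0.9 0 0 0 1;0 0 -0.9 0 0 0 1;0 0 -0.9 0 0 0 1"

```text
time_s: 24.75
tcp_pos: [0.6662, -0.1114, 0.1541]
ee_rot: [[-1.0, -0.0, 0.001], [-0.0, 1.0, 0.001], [-0.001, 0.001, -1.0]]
wrist_force: [0.5, -0.1, -0.2]
gripper_width: 0.541
gripper_force: 30.0
```

Emit:
jog_arm --plan "0.98 0.9 0 0 0 0 1;0.98 0.9 0 0 0 0 1;0.98 0.9 0 0 0 0 1;0 0.95 0 0 0 0 1;0 0.95 0 0 0 0 1;0 0.95 0 0 0 0 1;0 0.95 0 0 0 0 1;0 0.95 0 0 0 0 1;0 0.95 0 0 0 0 1;0 0.95 0 0 0 0 1"

```text
time_s: 25.75
tcp_pos: [0.5926, 0.1235, 0.1535]
ee_rot: [[-1.0, -0.0, 0.001], [-0.0, 1.0, 0.001], [-0.001, 0.001, -1.0]]
wrist_force: [0.2, -0.1, -2.0]
gripper_width: 0.55
gripper_force: 30.0
```

Emit:
jog_arm --plan "0 0.95 0 0 0 0 1;0 0.95 0 0 0 0 1;0 0.95 0 0 0 0 1;0 0.95 0 0 0 0 1;0 0.95 0 0 0 0 1;0 0 0 0 0 0 1;0 0 0.7 0 0 0 1;0 0 0.7 0 0 0 1;0 0 0.7 0 0 0 1;0 0 0.7 0 0 0 1"

```text
time_s: 26.75
tcp_pos: [0.5924, 0.2405, 0.083]
ee_rot: [[-1.0, 0.0, 0.0], [0.0, 1.0, 0.001], [-0.0, 0.001, -1.0]]
wrist_force: [-0.8, 0.3, -0.9]
gripper_width: 0.549
gripper_force: 30.0
```

Run:
```python
from h import *
to(.592,.241,.0193)
for n in("top","side"):
    im,d=r.capture(n);P=cloud(r.get_calibration(n),d);print(n,[j for j in jars(P,im) if -.3<j[0][1]<.4])
```

```text
t 26.75 tcp [0.5924 0.2405 0.083 ] yaw_y 89.99 Rz [ 0.     0.001 -1.   ] units [0.02 0.02 2.55] F [-0.76  0.28 -0.86] w 0.549
top [(array([ 0.617, -0.096,  0.049]), 180, array([323.2, 226.8])), (array([0.59 , 0.144, 0.071]), 234, array([228.3, 236. ])), (array([0.498, 0.354, 0.056]), 72, array([148.3, 272.4])), (array([0.497, 0.248, 0.051]), 63, array([187.5, 273.3])), (array([ 0.45 , -0.203,  0.043]), 174, array([363.8, 292.5]))]
side [(array([ 0.449, -0.197,  0.041]), 245, array([377. , 209.6])), (array([ 0.614, -0.095,  0.047]), 274, array([293.6, 233.4]))]
```

Emit:
jog_arm --plan "0 0 0.6 0 0 0 1;0 0 0.6 0 0 0 1;0 0 0.6 0 0 0 1;0 0 0.4 0 0 0 1;0 0 0.2 0 0 0 1;0 0 0.1 0 0 0 1;0 0 0.05 0 0 0 1;0 0 0.03 0 0 0 1;0 0 0 0 0 0 1;0 0 0 0 0 0 1"

```text
time_s: 27.85
tcp_pos: [0.5923, 0.241, 0.0203]
ee_rot: [[-1.0, -0.0, 0.001], [-0.0, 1.0, 0.0], [-0.001, 0.0, -1.0]]
wrist_force: [-0.7, 0.3, -2.3]
gripper_width: 0.544
gripper_force: 30.0
```

Emit:
jog_arm --plan "0 0 0.02 0 0 0 1;0 0 0 0 0 0 -0.5;0 0 0 0 0 0 -0.5;0 0 0 0 0 0 -0.5;0 0 0 0 0 0 -0.5;0 0 0 0 0 0 -0.5;0 0 0 0 0 0 -0.5;0 0 -0.3 0 0 0 -0.5;0 0 -0.6 0 0 0 -0.5;0 0 -0.9 0 0 0 -0.5"

```text
time_s: 28.85
tcp_pos: [0.5914, 0.2403, 0.064]
ee_rot: [[-1.0, -0.0, -0.002], [-0.0, 1.0, -0.002], [0.002, -0.002, -1.0]]
wrist_force: [-0.3, 0.6, -0.0]
gripper_width: 0.751
gripper_force: 0.0
```

Emit:
jog_arm --plan "0 0 -1 0 0 0 -0.5;0 0 -1 0 0 0 -0.5;0 0 -1 0 0 0 -0.5;0 0 -1 0 0 0 -0.5;0 -1 0 0 0 0 -0.5;0 -1 0 0 0 0 -0.5;0 -1 0 0 0 0 -0.5;0 -1 0 0 0 0 -0.5;0 -1 0 0 0 0 -0.5;0 -1 0 0 0 0 -0.5"

```text
time_s: 29.85
tcp_pos: [0.5921, 0.0898, 0.1651]
ee_rot: [[-1.0, -0.0, 0.001], [-0.0, 1.0, 0.0], [-0.001, 0.0, -1.0]]
wrist_force: [-0.4, 0.4, -0.2]
gripper_width: 0.751
gripper_force: 0.0
```

Run:
```python
from h import *
to(.450,-.2025,.13)
for n in("top","side"):
    im,d=r.capture(n);P=cloud(r.get_calibration(n),d);print(n,[j for j in jars(P,im) if -.3<j[0][1]<.4])
```

```text
t 29.85 tcp [0.5921 0.0898 0.1651] yaw_y 90.02 Rz [ 0.001  0.    -1.   ] units [  5.69 -11.69   1.39] F [-0.4   0.37 -0.19] w 0.751
top [(array([ 0.617, -0.096,  0.049]), 177, array([323.3, 226.9])), (array([0.581, 0.234, 0.064]), 128, array([193.3, 240. ])), (array([0.58 , 0.141, 0.07 ]), 141, array([228.7, 240.3])), (array([ 0.451, -0.203,  0.043]), 175, array([363.8, 292.4]))]
side [(array([0.589, 0.152, 0.069]), 904, array([283.1, 341.2])), (array([0.589, 0.245, 0.062]), 876, array([272.8, 397.7]))]
```

Emit:
jog_arm --plan "0.5 -1 0 0 0 0 -0.5;0.5 -1 0 0 0 0 -0.5;0.5 -1 0 0 0 0 -0.5;0.5 -1 0 0 0 0 -0.5;0.5 -1 0 0 0 0 -0.5;0.5 -1 0 0 0 0 -0.5;0.5 -1 0 0 0 0 -0.5;0.5 -1 0 0 0 0 -0.5;0.5 -1 0 0 0 0 -0.5;0.5 -1 0 0 0 0 -0.5"

```text
time_s: 30.95
tcp_pos: [0.4671, -0.1596, 0.165]
ee_rot: [[-1.0, -0.001, 0.001], [-0.001, 1.0, -0.0], [-0.001, -0.0, -1.0]]
wrist_force: [0.2, 0.0, 0.2]
gripper_width: 0.749
gripper_force: 0.0
```

Emit:
jog_arm --plan "0.35 -0.84 0 0 0 0 -0.5;0.35 -0.84 0 0 0 0 -0.5;0 0 0.2 0 0 -0.94 -0.5;0 0 0.2 0 0 -0.94 -0.5;0 0 0.2 0 0 -0.94 -0.5;0 0 0.2 0 0 -0.94 -0.5;0 0 0.7 0 0 0 -0.5;0 0 0.7 0 0 0 -0.5;0 0 0 0 0 0 -0.5;0 0 0 0 0 0 -0.5"

```text
time_s: 31.95
tcp_pos: [0.4503, -0.201, 0.1098]
ee_rot: [[-0.865, -0.502, 0.0], [-0.502, 0.865, -0.0], [-0.0, -0.0, -1.0]]
wrist_force: [0.0, 0.9, 1.1]
gripper_width: 0.746
gripper_force: 0.0
```

Run:
```python
from h import *
to(.4495,-.2022,.0045)
c=r.get_calibration("wrist");im,d=r.capture("wrist");P=cloud(c,d);save("wrist7.png",im)
for j in jars(P,im): print(j,px2w(c,*j[2],.042).round(4))
```

```text
t 31.95 tcp [ 0.4503 -0.201   0.1098] yaw_y 120.14 Rz [ 0. -0. -1.] units [ 0.05 -0.02  4.21] F [0.04 0.9  1.08] w 0.746
(array([ 0.385, -0.362,  0.041]), 557, array([123.,   6.])) [ 0.3845 -0.3617  0.042 ]
(array([ 0.537, -0.336,  0.041]), 65, array([ 64.5, 261.3])) [ 0.537  -0.3368  0.042 ]
```

View pics/wrist7.png

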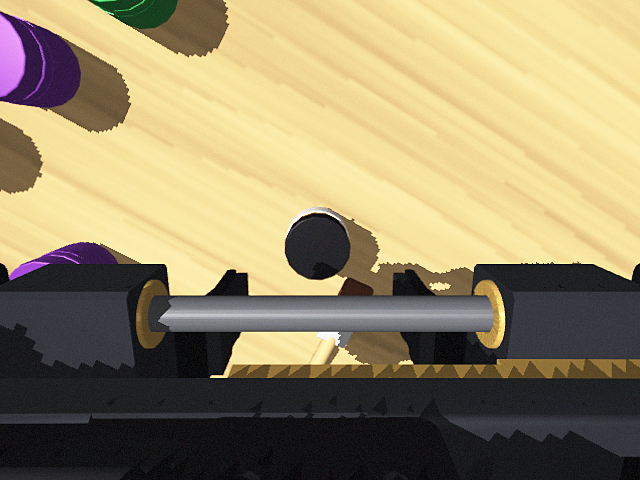

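jar4's cap, at (317,246), is centred between the fingers, and the brush is clear. I descend and grasp.

Emit:
jog_arm --plan "0.04 -0.02 0.8 0 0 0 -0.5;0 0 0.8 0 0 0 -0.5;0 0 0.8 0 0 0 -0.5;0 0 0.8 0 0 0 -0.5;0 0 0.6 0 0 0 -0.5;0 0 0.4 0 0 0 -0.5;0 0 0 0 0 0 -0.5;0 0 0 0 0 0 1;0 0 0 0 0 0 1;0 0 0 0 0 0 1"

```text
time_s: 33.0
tcp_pos: [0.4498, -0.2022, 0.0051]
ee_rot: [[-0.865, -0.502, 0.002], [-0.502, 0.865, -0.0], [-0.001, -0.001, -1.0]]
wrist_force: [0.3, -0.2, 0.2]
gripper_width: 0.559
gripper_force: 0.0
```

Emit:
jog_arm --plan "0 0 0 0 0 0 1;0 0 0 0 0 0 1;0 0 0 0 0 0 1;0 0 0 0 0 0 1;0 0 0 0 0 0 1;0 0 0 0 0 0 1;0 0 0 0 0 0 1;0 0 0 0 0 0 1;0 0 0 0 0 0 1;0 0 0 0 0 0 1"

```text
time_s: 34.0
tcp_pos: [0.4497, -0.2023, 0.005]
ee_rot: [[-0.865, -0.502, 0.001], [-0.502, 0.865, -0.0], [-0.001, -0.001, -1.0]]
wrist_force: [0.6, -1.4, 6.2]
gripper_width: 0.473
gripper_force: 30.0
```

Emit:
jog_arm --plan "0 0 -0.9 0 0 0 1;0 0 -0.9 0 0 0 1;0 0 -0.9 0 0 0 1;0 0 -0.9 0 0 0.94 1;0 0 -0.9 0 0 0.94 1;0 0 -0.9 0 0 0.94 1;0 0 0 0 0 0.94 1;0 0 0 0 0 0 1;0 0 0 0 0 0 1;0 0 0 0 0 0 1"

```text
time_s: 35.0
tcp_pos: [0.4485, -0.202, 0.1384]
ee_rot: [[-1.0, -0.002, -0.002], [-0.002, 1.0, 0.0], [0.002, 0.0, -1.0]]
wrist_force: [-0.1, -0.3, -1.3]
gripper_width: 0.471
gripper_force: 30.0
```

Run:
```python
from h import *
to(.665,-.112,.13)
```

```text
t 35.0 tcp [ 0.4485 -0.202   0.1384] yaw_y 90.11 Rz [-0.002  0.    -1.   ] units [-8.67  3.58  0.32] F [-0.13 -0.25 -1.28] w 0.471
```

Emit:
jog_arm --plan "-0.865 0.36 0 0 0 0 1;-0.865 0.36 0 0 0 0 1;-0.865 0.36 0 0 0 0 1;-0.865 0.36 0 0 0 0 1;-0.865 0.36 0 0 0 0 1;-0.865 0.36 0 0 0 0 1;-0.865 0.36 0 0 0 0 1;-0.865 0.36 0 0 0 0 1;-0.865 0.36 0 0 0 0 1;-0.865 0.36 0 0 0 0 1"

```text
time_s: 36.0
tcp_pos: [0.6657, -0.1117, 0.138]
ee_rot: [[-1.0, -0.002, -0.002], [-0.002, 1.0, 0.0], [0.002, 0.0, -1.0]]
wrist_force: [-0.2, -0.6, -0.7]
gripper_width: 0.475
gripper_force: 30.0
```

Emit:
jog_arm --plan "0 0 0.3 0 0 0 1;0 0 0.3 0 0 0 1;0 0 0.2 0 0 0 1;0 0 0 0 0 0 1;0 0 0 0 0 0 1;0 0 0 0 0 0 1;0 0 0 0 0 0 1;0 0 0 0 0 0 1;0 0 0 0 0 0 1;0 0 0 0 0 0 1"

```text
time_s: 37.0
tcp_pos: [0.6654, -0.1121, 0.1194]
ee_rot: [[-1.0, -0.0, 0.0], [-0.0, 1.0, 0.0], [-0.0, 0.0, -1.0]]
wrist_force: [0.2, -0.8, -0.4]
gripper_width: 0.477
gripper_force: 30.0
```

Run:
```python
from h import *
to(.6645,-.112,.102)
im,d=r.capture("side");save("side8.png",cv2.resize(im[130:300,200:400],None,fx=3,fy=3))
```

```text
t 37.0 tcp [ 0.6654 -0.1121  0.1194] yaw_y 90.02 Rz [ 0.  0. -1.] units [0.04 0.   0.7 ] F [ 0.16 -0.76 -0.45] w 0.477
```

View pics/side8.png

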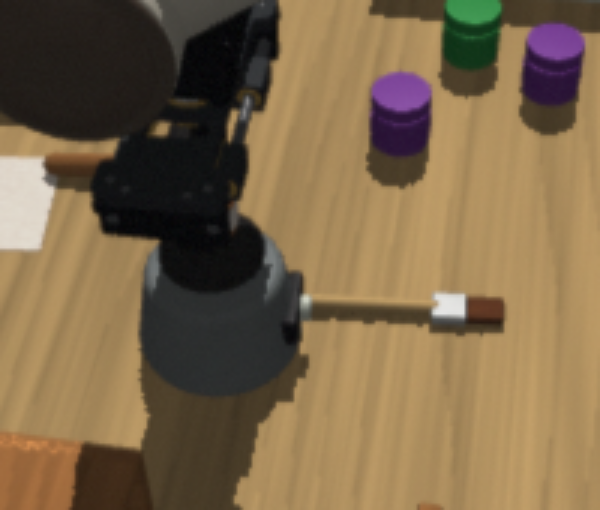

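jar4 is over the pad at (235,215), and the brush is undisturbed. I press.

Emit:
jog_arm --plan "0.04 0 0.23 0 0 0 1;0 0 0.23 0 0 0 1;0 0 0.24 0 0 0 1;0 0 0.07 0 0 0 1;0 0 0.07 0 0 0 1;0 0 0.07 0 0 0 1;0 0 0.07 0 0 0 1;0 0 0.07 0 0 0 1;0 0 0.07 0 0 0 1;0 0 0.07 0 0 0 1"

```text
time_s: 38.05
tcp_pos: [0.6643, -0.1122, 0.0901]
ee_rot: [[-1.0, -0.0, 0.0], [-0.0, 1.0, -0.0], [-0.0, -0.0, -1.0]]
wrist_force: [-3.9, 0.5, 6.1]
gripper_width: 0.473
gripper_force: 30.0
```

Emit:
jog_arm --plan "0 0 0.06 0 0 0 1;0 0 0.06 0 0 0 1;0 0 0.04 0 0 0 1;0 0 0 0 0 0 1;0 0 0 0 0 0 1;0 0 0 0 0 0 1;0 0 0 0 0 0 1;0 0 0 0 0 0 1;0 0 0 0 0 0 1;0 0 0 0 0 0 1"

```text
time_s: 39.05
tcp_pos: [0.6644, -0.1122, 0.0889]
ee_rot: [[-1.0, -0.001, 0.001], [-0.001, 1.0, -0.001], [-0.001, -0.001, -1.0]]
wrist_force: [-7.8, 1.9, 15.7]
gripper_width: 0.476
gripper_force: 30.0
```

Emit:
jog_arm --plan "0 0 0 0 0 0 1;0 0 0 0 0 0 1;0 0 0 0 0 0 1;0 0 0 0 0 0 1;0 0 0 0 0 0 1;0 0 0 0 0 0 1;0 0 0 0 0 0 1;0 0 0 0 0 0 1;0 0 0 0 0 0 1;0 0 0 0 0 0 1"

```text
time_s: 40.05
tcp_pos: [0.6643, -0.1122, 0.0889]
ee_rot: [[-1.0, -0.001, 0.001], [-0.001, 1.0, -0.001], [-0.001, -0.001, -1.0]]
wrist_force: [-7.5, 3.5, 15.7]
gripper_width: 0.478
gripper_force: 30.0
```

Emit:
jog_arm --plan "0 0 0 0 0 0 1;0 0 0 0 0 0 1;0 0 0 0 0 0 1;0 0 0 0 0 0 1;0 0 0 0 0 0 1;0 0 0 0 0 0 1;0 0 0 0 0 0 1;0 0 -0.9 0 0 0 1;0 0 -0.9 0 0 0 1;0 0 -0.9 0 0 0 1"

```text
time_s: 41.05
tcp_pos: [0.6649, -0.112, 0.1529]
ee_rot: [[-1.0, -0.0, 0.001], [-0.0, 1.0, 0.0], [-0.001, 0.0, -1.0]]
wrist_force: [0.6, 0.6, -0.4]
gripper_width: 0.474
gripper_force: 30.0
```

Emit:
jog_arm --plan "0.97 0.9 0 0 0 0 1;0.97 0.9 0 0 0 0 1;0.97 0.9 0 0 0 0 1;0 0.95 0 0 0 0 1;0 0.95 0 0 0 0 1;0 0.95 0 0 0 0 1;0 0.95 0 0 0 0 1;0 0.95 0 0 0 0 1;0 0.95 0 0 0 0 1;0 0.95 0 0 0 0 1"

```text
time_s: 42.05
tcp_pos: [0.592, 0.123, 0.1523]
ee_rot: [[-1.0, -0.0, 0.001], [-0.0, 1.0, 0.001], [-0.001, 0.001, -1.0]]
wrist_force: [0.0, -0.3, -0.1]
gripper_width: 0.481
gripper_force: 30.0
```

Emit:
jog_arm --plan "0 0.95 0 0 0 0 1;0 0.95 0 0 0 0 1;0 0.95 0 0 0 0 1;0 0.95 0 0 0 0 1;0 0.95 0 0 0 0 1;0 0.95 0 0 0 0 1;0 0.95 0 0 0 0 1;0 0.95 0 0 0 0 1;0 0.95 0 0 0 0 1;0 0 0 0 0 0 1"

```text
time_s: 43.05
tcp_pos: [0.5916, 0.339, 0.1523]
ee_rot: [[-1.0, -0.003, 0.001], [-0.003, 1.0, 0.001], [-0.001, 0.001, -1.0]]
wrist_force: [0.1, -1.4, -1.2]
gripper_width: 0.475
gripper_force: 30.0
```

Run:
```python
from h import *
to(.592,.336,.0185)
for n in("top","side"):
    im,d=r.capture(n);P=cloud(r.get_calibration(n),d);print(n,[j for j in jars(P,im) if -.3<j[0][1]<.4])
```

```text
t 43.05 tcp [0.5916 0.339  0.1523] yaw_y 90.18 Rz [ 0.001  0.001 -1.   ] units [-0.01 -0.13  5.35] F [ 0.05 -1.41 -1.16] w 0.475
top [(array([ 0.616, -0.098,  0.049]), 180, array([323.5, 227. ])), (array([0.591, 0.144, 0.071]), 267, array([227.5, 235.7])), (array([0.59 , 0.239, 0.064]), 254, array([191.5, 236.6])), (array([0.498, 0.356, 0.054]), 83, array([146.7, 272.3])), (array([0.497, 0.249, 0.055]), 62, array([187.8, 273.3]))]
side [(array([ 0.622, -0.089,  0.052]), 511, array([288.7, 234.8])), (array([0.577, 0.135, 0.069]), 184, array([291.5, 333.1]))]
```

Emit:
jog_arm --plan "0 0 0.8 0 0 0 1;0 0 0.8 0 0 0 1;0 0 0.8 0 0 0 1;0 0 0.8 0 0 0 1;0 0 0.8 0 0 0 1;0 0 0.6 0 0 0 1;0 0 0.4 0 0 0 1;0 0 0.2 0 0 0 1;0 0 0 0 0 0 1;0 0 0 0 0 0 1"

```text
time_s: 44.15
tcp_pos: [0.5921, 0.3357, 0.0239]
ee_rot: [[-1.0, -0.0, 0.001], [-0.0, 1.0, 0.001], [-0.001, 0.001, -1.0]]
wrist_force: [-0.2, 0.6, -0.8]
gripper_width: 0.473
gripper_force: 30.0
```

Run:
```python
from h import *
to(.592,.336,.0175)
```

```text
t 44.15 tcp [0.5921 0.3357 0.0239] yaw_y 90.03 Rz [ 0.001  0.001 -1.   ] units [0.   0.01 0.26] F [-0.24  0.6  -0.85] w 0.473
```

Emit:
jog_arm --plan "0 0 0.1 0 0 0 1;0 0 0.08 0 0 0 1;0 0 0.05 0 0 0 1;0 0 0 0 0 0 1;0 0 0 0 0 0 -0.4;0 0 0 0 0 0 -0.4;0 0 0 0 0 0 -0.4;0 0 0 0 0 0 -0.4;0 0 0 0 0 0 -0.4;0 0 0 0 0 0 -0.4"

```text
time_s: 45.15
tcp_pos: [0.5915, 0.3354, 0.0173]
ee_rot: [[-1.0, -0.0, 0.0], [-0.0, 1.0, 0.0], [-0.0, 0.0, -1.0]]
wrist_force: [-0.1, 0.8, -0.8]
gripper_width: 0.695
gripper_force: 0.0
```

Emit:
jog_arm --plan "0 0 -0.3 0 0 0 -0.4;0 0 -0.6 0 0 0 -0.4;0 0 -1 0 0 0 -0.4;0 0 -1 0 0 0 -0.4;0 0 -1 0 0 0 -0.4;0 0 -1 0 0 0 -0.4;0 0 -0.6 0 0 0 -0.4;0.9 -0.45 0 0 0 0 1;0.9 -0.45 0 0 0 0 1;0.9 -0.45 0 0 0 0 1"

```text
time_s: 46.15
tcp_pos: [0.5236, 0.3014, 0.1565]
ee_rot: [[-1.0, -0.0, 0.002], [-0.0, 1.0, 0.002], [-0.002, 0.002, -1.0]]
wrist_force: [0.7, 0.2, 0.5]
gripper_width: 0.511
gripper_force: 0.0
```

Emit:
jog_arm --plan "0.9 -0.45 0 0 0 0 1;0.9 -0.45 0 0 0 0 1;0.9 -0.45 0 0 0 0 1;0.9 -0.45 0 0 0 0 1;0.9 -0.45 0 0 0 0 1;0.7 -0.2 0 0 0 0 1;0 0 0 0 0 0 1;0 0 0 0 0 0 1;0 0 0 0 0 0 1;0 0 0 0 0 0 1"

```text
time_s: 47.15
tcp_pos: [0.3948, 0.2408, 0.155]
ee_rot: [[-1.0, 0.0, 0.0], [0.0, 1.0, 0.0], [-0.0, 0.0, -1.0]]
wrist_force: [-0.5, 0.7, 0.5]
gripper_width: 0.006
gripper_force: 0.0
```

Run:
```python
from h import *
to(.41,.241,.045)
im,d=r.capture("side");save("side9.png",im);P=cloud(r.get_calibration("side"),d);print([j for j in jars(P,im) if -.3<j[0][1]<.4])
im,d=r.capture("top");P=cloud(r.get_calibration("top"),d);print([j for j in jars(P,im) if -.3<j[0][1]<.4])
```

```text
t 47.15 tcp [0.3948 0.2408 0.155 ] yaw_y 90.0 Rz [ 0.  0. -1.] units [-0.61  0.01  4.4 ] F [-0.45  0.69  0.47] w 0.006
[(array([ 0.623, -0.088,  0.051]), 493, array([288.4, 235.2])), (array([0.589, 0.153, 0.069]), 849, array([282.8, 341.7])), (array([0.588, 0.245, 0.062]), 824, array([272.7, 397.6])), (array([0.589, 0.338, 0.053]), 734, array([260. , 463.6]))]
[(array([ 0.616, -0.096,  0.05 ]), 175, array([323.2, 226.7])), (array([0.59 , 0.144, 0.071]), 269, array([227.6, 236.1])), (array([0.59 , 0.239, 0.064]), 251, array([191.5, 236.5])), (array([0.59 , 0.333, 0.056]), 186, array([156.2, 237. ])), (array([0.498, 0.351, 0.055]), 77, array([148.3, 272.3])), (array([0.497, 0.248, 0.053]), 63, array([187.6, 273.3]))]
```

View pics/side9.png

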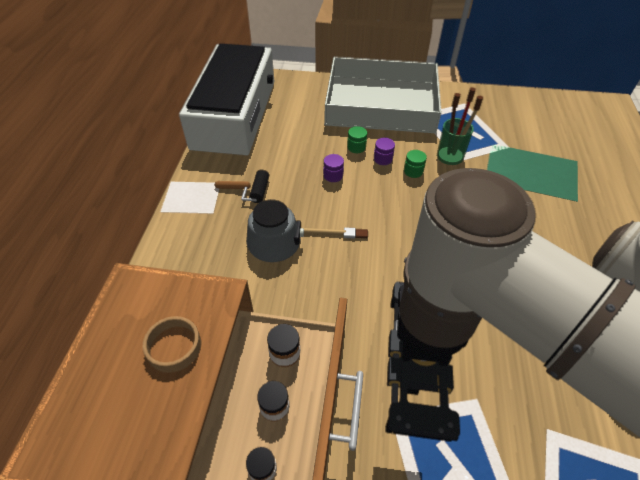

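All three jars stand upright in the drawer at (284,341), (273,397) and (260,463). Now I push the handle with the closed fingers.

Emit:
jog_arm --plan "0 0 0.9 0 0 0 1;0 0 0.9 0 0 0 1;0 0 0.9 0 0 0 1;0 0 0.9 0 0 0 1;0 0 0.8 0 0 0 1;0 0 0 0 0 0 1;-0.5 0 0 0 0 0 1;-0.5 0 0 0 0 0 1;-0.3 0 0 0 0 0 1;-0.3 0 0 0 0 0 1"

```text
time_s: 48.25
tcp_pos: [0.4355, 0.2407, 0.0456]
ee_rot: [[-1.0, 0.001, 0.001], [0.001, 1.0, 0.001], [-0.001, 0.001, -1.0]]
wrist_force: [-0.1, -1.1, -0.2]
gripper_width: 0.007
gripper_force: 0.0
```

Emit:
jog_arm --plan "-0.15 0 0 0 0 0 1;-0.15 0 0 0 0 0 1;-0.15 0 0 0 0 0 1;-0.15 0 0 0 0 0 1;-0.15 0 0 0 0 0 1;-0.15 0 0 0 0 0 1;-0.15 0 0 0 0 0 1;-0.15 0 0 0 0 0 1;-0.15 0 0 0 0 0 1;-0.15 0 0 0 0 0 1"

```text
time_s: 49.25
tcp_pos: [0.4715, 0.2399, 0.0446]
ee_rot: [[-1.0, 0.0, -0.001], [0.0, 1.0, -0.001], [0.001, -0.001, -1.0]]
wrist_force: [-2.9, -2.4, 2.0]
gripper_width: 0.007
gripper_force: 1.4
```

Emit:
jog_arm --plan "-0.2 0 0 0 0 0 1;-0.2 0 0 0 0 0 1;-0.2 0 0 0 0 0 1;-0.2 0 0 0 0 0 1;-0.2 0 0 0 0 0 1;-0.2 0 0 0 0 0 1;-0.2 0 0 0 0 0 1;-0.2 0 0 0 0 0 1;-0.2 0 0 0 0 0 1;-0.2 0 0 0 0 0 1"

```text
time_s: 50.25
tcp_pos: [0.5219, 0.2403, 0.0447]
ee_rot: [[-1.0, -0.0, -0.0], [-0.0, 1.0, -0.0], [0.0, -0.0, -1.0]]
wrist_force: [-3.6, -2.7, -0.9]
gripper_width: 0.005
gripper_force: 1.5
```

Run:
```python
from h import *
to(.612,.241,.045)
im,d=r.capture("top");P=cloud(r.get_calibration("top"),d);print([j for j in jars(P,im) if -.3<j[0][1]<.4])
im,d=r.capture("side");P=cloud(r.get_calibration("side"),d);print([j for j in jars(P,im) if -.3<j[0][1]<.4]);save("side10.png",im)
```

```text
t 50.25 tcp [0.5219 0.2403 0.0447] yaw_y 90.01 Rz [-0. -0. -1.] units [-3.6   0.03 -0.01] F [-3.57 -2.73 -0.86] w 0.005
[(array([ 0.616, -0.098,  0.05 ]), 174, array([323.4, 226.8]))]
[(array([ 0.623, -0.089,  0.052]), 472, array([288.4, 234.4])), (array([0.573, 0.238, 0.055]), 215, array([283.3, 397. ])), (array([0.539, 0.267, 0.071]), 100, array([302.2, 413.8])), (array([0.575, 0.325, 0.055]), 210, array([271.5, 454.8]))]
```

View pics/side10.png

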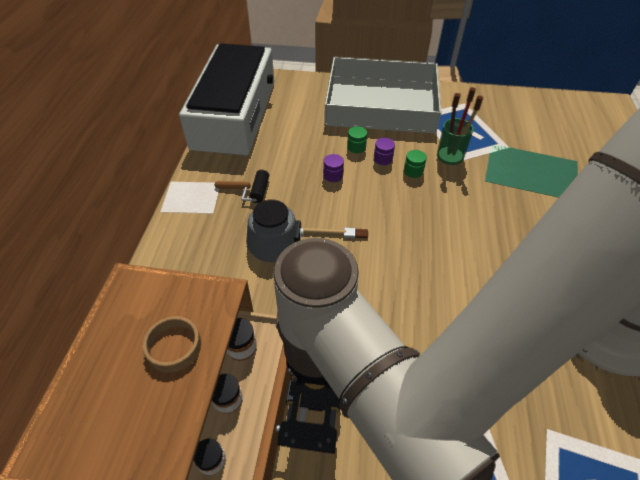

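The drawer is sliding in, and the jars are upright at (240,337), (225,392) and (208,457). I continue.

Emit:
jog_arm --plan "-0.2 0 0 0 0 0 1;-0.2 0 0 0 0 0 1;-0.2 0 0 0 0 0 1;-0.2 0 0 0 0 0 1;-0.2 0 0 0 0 0 1;-0.2 0 0 0 0 0 1;-0.2 0 0 0 0 0 1;-0.2 0 0 0 0 0 1;-0.2 0 0 0 0 0 1;-0.2 0 0 0 0 0 1"

```text
time_s: 51.35
tcp_pos: [0.5719, 0.2402, 0.0449]
ee_rot: [[-1.0, -0.0, -0.0], [-0.0, 1.0, -0.0], [0.0, -0.0, -1.0]]
wrist_force: [-2.3, -1.1, 0.9]
gripper_width: 0.004
gripper_force: 1.5
```

Emit:
jog_arm --plan "-0.12 0 0 0 0 0 1;-0.12 0 0 0 0 0 1;-0.12 0 0 0 0 0 1;-0.12 0 0 0 0 0 1;-0.12 0 0 0 0 0 1;-0.12 0 0 0 0 0 1;-0.12 0 0 0 0 0 1;-0.12 0 0 0 0 0 1;-0.12 0 0 0 0 0 1;-0.12 0 0 0 0 0 1"

```text
time_s: 52.35
tcp_pos: [0.6016, 0.2403, 0.0446]
ee_rot: [[-1.0, -0.0, -0.0], [-0.0, 1.0, -0.0], [0.0, -0.0, -1.0]]
wrist_force: [-3.2, -1.6, 0.6]
gripper_width: 0.01
gripper_force: 1.4
```

Emit:
jog_arm --plan "-0.08 0 0 0 0 0 1;-0.08 0 0 0 0 0 1;-0.08 0 0 0 0 0 1;-0.08 0 0 0 0 0 1;-0.08 0 0 0 0 0 1;-0.06 0 0 0 0 0 1;-0.06 0 0 0 0 0 1;0 0 0 0 0 0 1;0 0 0 0 0 0 1;0 0 0 0 0 0 1"

```text
time_s: 53.35
tcp_pos: [0.6072, 0.24, 0.0445]
ee_rot: [[-1.0, 0.0, -0.014], [0.0, 1.0, -0.004], [0.014, -0.004, -1.0]]
wrist_force: [-22.3, 2.2, 11.2]
gripper_width: 0.008
gripper_force: 11.0
```

Emit:
jog_arm --plan "0.3 0 0 0 0 0 1;0.6 0 0 0 0 0 1;0.8 0 0 0 0 0 1;0.8 0 0 0 0 0 1;0.8 0 0 0 0 0 1;0.8 0 0 0 0 0 1;0.8 0 0 0 0 0 1;0.8 0 -0.8 0 0 0 1;0.8 0 -0.8 0 0 0 1;0.8 0 -0.8 0 0 0 1"

```text
time_s: 54.35
tcp_pos: [0.433, 0.2421, 0.1062]
ee_rot: [[-1.0, -0.001, 0.004], [-0.001, 1.0, 0.003], [-0.004, 0.003, -1.0]]
wrist_force: [-0.2, 0.1, 0.1]
gripper_width: 0.007
gripper_force: 0.0
```

Run:
```python
from h import *
to(.5,.24,.1)
im,d=r.capture("top");P=cloud(r.get_calibration("top"),d)
for col in(140,165,225,245):
    w=[(v,*P[v,col].round(3)[[0,2]].tolist()) for v in range(196,212)];print(col,w)
im2,_=r.capture("side");save("fin.png",np.vstack([im[100:320,:420],im2[230:450,:420]]))
```

```text
t 54.35 tcp [0.433  0.2421 0.1062] yaw_y 90.07 Rz [ 0.004  0.003 -1.   ] units [-2.68 -0.09  0.26] F [-0.23  0.11  0.07] w 0.007
140 [(196, 0.687, 0.104), (197, 0.685, 0.104), (198, 0.683, 0.102), (199, 0.68, 0.103), (200, 0.676, 0.11), (201, 0.698, 0.008), (202, 0.676, 0.088), (203, 0.671, 0.096), (204, 0.668, 0.1), (205, 0.666, 0.093), (206, 0.662, 0.099), (207, 0.66, 0.098), (208, 0.662, 0.08), (209, 0.662, 0.069), (210, 0.662, 0.055), (211, 0.661, 0.046)]
165 [(196, 0.686, 0.107), (197, 0.685, 0.104), (198, 0.681, 0.106), (199, 0.679, 0.104), (200, 0.676, 0.107), (201, 0.674, 0.104), (202, 0.694, 0.012), (203, 0.67, 0.099), (204, 0.668, 0.096), (205, 0.666, 0.096), (206, 0.663, 0.095), (207, 0.662, 0.089), (208, 0.659, 0.093), (209, 0.659, 0.079), (210, 0.66, 0.065), (211, 0.66, 0.052)]
225 [(196, 0.686, 0.106), (197, 0.683, 0.11), (198, 0.68, 0.11), (199, 0.678, 0.109), (200, 0.676, 0.105), (201, 0.673, 0.107), (202, 0.694, 0.012), (203, 0.671, 0.093), (204, 0.668, 0.098), (205, 0.666, 0.092), (206, 0.664, 0.092), (207, 0.66, 0.095), (208, 0.66, 0.087), (209, 0.659, 0.08), (210, 0.658, 0.07), (211, 0.658, 0.061)]
245 [(196, 0.687, 0.104), (197, 0.686, 0.099), (198, 0.681, 0.107), (199, 0.679, 0.106), (200, 0.677, 0.104), (201, 0.673, 0.109), (202, 0.672, 0.1), (203, 0.69, 0.014), (204, 0.669, 0.093), (205, 0.665, 0.098), (206, 0.663, 0.095), (207, 0.661, 0.093), (208, 0.66, 0.087), (209, 0.658, 0.083), (210, 0.656, 0.081), (211, 0.656, 0.068)]
```

View pics/fin.png

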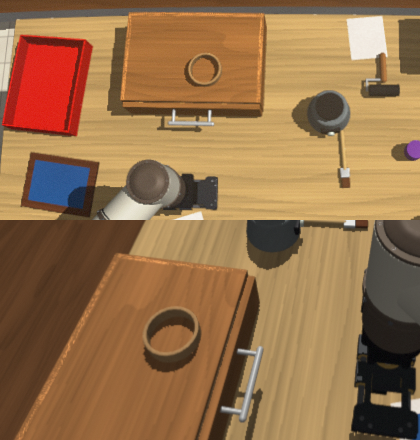

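The picture shows the front panel at (195,110) flush with the cabinet and the handle at (190,123). The tape roll, brush and mixer are unmoved, and the arm is clear.

```bash
python3 -c "
from station import r
print(r.finish_job())"
```

```text
the job is handed in; nothing more can be done
None
```

The job is handed in at about 54 s of robot time: jar2, jar3 and jar4 (jar1 was absent) were each pressed fully down on the mixer for over two seconds in that order and stood upright in the drawer, which I pushed against its stop and let go; no score came back.

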